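Lay a plate on the back-purge bed and set the purge valve

TASK

Get the blue back-purge bed ready for welding: shut the purge valve fully, then put every leftover lying on it (steel off-cut, wooden block, soapstone, whichever are there) into the grey tray. Then slide the top aluminium plate off the stack sideways onto the bed, without lifting it and without disturbing the plates below, until it lies square and flush against the steel stop, centred over the gas slot. Stand the green hold-down weight on the middle of that plate and, last, open the yellow valve lever to the red 60 degree mark; leave the other things on the bench alone.

Things in the scene. Friction and masses are not known exactly. Their poses are not given: they have to be found in the camera images.
- purge_bed: blue fixed low box, 140 (its x) x 150 (its y) x 23 mm high, origin at the centre of its underside; its y axis is the sliding direction. A steel stop bar, 130 x 10 mm, stands 10 mm above the top along its +y end (inner face at y = +65 mm). The stack of plates stands on the bench beyond its open -y end, about 6 to 18 mm away.
- bed_seat (a point): point on the bed's top surface (23 mm above the bench), middle of the black gas slot, 10 mm from the bed's centre towards the stop, axes as the bed. A seated plate is centred over it, with the plate's +y edge against the stop: plate centre 6 mm above it.
- plate_top_mid (a point): centre (half-way up) of the top plate of the stack: aluminium, 110 x 110 x 12 mm, about 0.4 kg, loose, axes parallel to its edges, y roughly along the bed's y. Its underside starts 24 mm above the bench, 1 mm above the bed's top, so it slides straight across onto the bed when its edge (24 to 36 mm above the bench) is pushed.
- plate_middle_mid (a point): centre of the middle plate of the stack, same plate, loose, centre 18 mm above the bench; must stay
- plate_bottom_mid (a point): centre of the bottom plate of the stack, same plate, loose on the bench, centre 6 mm above it; must stay
- tray: grey fixed open tray, 120 (its x) x 210 (its y) x 32 mm high outside, walls and floor 4 mm, origin at the centre of its underside
- offcut_mid (a point): centre of the rusty flat bar off-cut, 32 (its x) x 85 (its y) x 10 mm, lying flat, 0.2 kg; on the bed at the start, or absent
- block_mid (a point): centre of the brown hardwood block, 45 (its x) x 55 (its y) x 40 mm high, 0.07 kg; on the bed at the start, or absent
- soapstone_mid (a point): centre of the white flat soapstone stick, 12 (its x) x 90 (its y) x 8 mm, lying flat, 0.025 kg; on the bed at the start, or absent
- valve_axis (a point): point on the vertical turning axis of the purge valve, 54 mm above the bench, at the height of the lever's sleeve; fixed to the brass valve body (foot plate 100 x 60 mm, pale grey dial of 44 mm radius, 44 mm above the bench). Its +y is the lever's closed direction, its +x the fully open one.
- lever_grip (a point): point on the yellow lever sleeve to take or push it, 66 mm from the turning axis, 54 mm above the bench; the sleeve is 16 mm wide, 14 mm high, 50 mm long (38 to 88 mm from the axis). Its y axis points outwards along the lever.
- valve_lever (a joint): opening angle of the valve, rad: 0 closed, 1.571 fully open, growing clockwise seen from above; the red mark on the dial is at 1.047 (60 degrees). The lever stays where it is left (friction about 0.08 N m).
- weight_knob (a point): centre of the knob of the green hold-down weight: knob 30 mm across and 22 mm high on its top (46 to 68 mm above the weight's underside), this point 57 mm above the underside; below it a thin neck and a round foot 52 mm across; 0.5 kg, standing on the bench at the right at the start
- hole_saw: dark round hole saw standing on its teeth, 50 mm across, 61 mm high with its shank, loose, at the right; a bystander to be left where it is
Things that resemble listed ones, but are neither listed nor needed, are in the scene too. Leave any white look-alike of the part that bears weight_knob alone.

How it is judged:
By the outcome, as a careful person would: the job done as asked, in the order asked, and still so for the second after the job is handed in, with the robot touching nothing.
Of flat_offcut, packing_block, soapstone only 2 to 3 are there at a start; the rules pass over those that are not, and their reading is None.
At some moment in a run one of packing_block, soapstone may be knocked a few centimetres aside while the robot is not near it.
It also fails if it takes over 200 s, if anything falls off the work surface, if the arm or the gripper's body presses on something with over 40 N, if the wrist force passes 120 N, or if a joint passes its speed limit or range.

ROBOT

A 6-joint arm with a two-finger parallel gripper is mounted at the origin on a cart in front of the work surface, level with it; the furniture and walls round the work are solid. World frame = base frame: x ahead of the robot, y to its left, z up, the work surface at z = 0. Lengths are in mm, angles in degrees, forces in N, time in s.
With the tool pointing down it reaches from about 325 to 925 mm from the base axis. Payload 3.1 kg.
Tool frame: the origin (TCP) lies at the very end of the fingers, on their centre line; the grasp point (between the pads) lies grasp_offset behind it (grasp_offset is the distance from the TCP to the grasp point, in mm); z points along the fingers, x is the direction in which the jaws open and shut, and the axes are right-handed (so a half turn about z gives the same grasp; the last joint's range is limited). The gripper opens to 85 mm and grips with 20 to 120 N. Pads are 22 mm wide; open, the fingers measure 114 mm over their backs; the gripper's body (76 mm by 85 mm) begins 54 mm behind the grasp point. The pads swing forward as they close: fully open they stand 13 mm farther back than shut.
Start: joints at [-78.679, 12.427, 92.441, -0, 75.132, -6.429], TCP at [190.564, -595.252, 231.3] pointing down, gripper open.
Joint ranges: [-157.48, 157.48], [-44.54, 120.13], [17.64, 146.25], [-64.5, 244.5], [7.68, 150.69], [-147.95, 147.95]. Speed limits (degrees/s): [159.86, 159.86, 180, 180, 180, 180].

INTERFACE

Orientations are given as [roll, pitch, yaw] about the fixed x, y, z axes, in that order (R = Rz(yaw) Ry(pitch) Rx(roll)).
In Python, from station import * gives the robot as it stands. Calls block until the motion is done:
- goto(position, orientation): joint-space move of the TCP to a pose.
- move_l(position, attitude=None, speed=150): straight line of the TCP; attitude=None keeps the orientation; speed is the mean speed in mm/s.
- move_j(angles): joint-space move.
- grip(opening, squeeze=None): finger opening in mm; squeeze is the grip in N (None keeps the last); returns when the fingers have stopped.
- wait(seconds).
- solve_ik(position, orientation): joint angles nearest the present ones, or None.
- get_obs(): the state.
- get_image(name): name is "scene" or "top"; returns the picture (400x640x3 uint8, red, green, blue); there is no depth.
- get_calibration(name): a dict with "fx", "fy", "cx", "cy" (pixels), "D" ([k1, k2, p1, p2, k3] as OpenCV has them; the pictures are not rectified), "R" (3x3) and "t" (3): a world point X has camera coordinates R X + t. Camera axes: x right, y down, z forward; pixel columns grow to the right and rows downward; lengths in mm; the calibration is good to about 2 mm. A picture is of the moment at which its call begins. get_calibration takes no time and is no camera call.
A pose or a line that the arm cannot do raises Unreachable and nothing moves.
- sign_off(): hands the job in, once; it reports no verdict.
Trained networks look in the newest picture that a camera, given by its name, has taken for a name from the list of things; names that differ only in an ending like _2 or _b are one class to them, and where a whole thing is asked for, a point or a joint stands for the part that bears it (a point fixed in the world has none). Each returns a list of dicts, best first, with "score" (0 to 1); they miss things now and then, are a little off and sometimes report something else, mostly with a low value. They report only what shows in the picture. A call takes as long as a camera call. They do not tell look-alikes from the thing itself.
- spot_in(name, camera): "extent" ([centre column, centre row, width, height] in pixels, round what is visible of it).
- regions_of(name, camera): "region" (400x640 bool, what is visible of it) and "extent" ([centre column, centre row, width, height] in pixels, round what is visible of it).
The state is a dict: "t": time; "joint_pos": joint angles; "qvel": joint speeds; "effort": joint torques, N m; "tcp_pos": TCP position; "ee_rot": TCP orientation; "wrist_force": force on the tool from outside, world axes, zero at the start; "moment": the same for the moment, N m; "grip_width": finger opening in mm.
Only numpy, scipy, OpenCV 4.12 (cv2) and the standard library are available. Lean on these libraries where they do the work, as an engineer would, in place of code of your own. Each camera call takes 0.05 s, during which the arm holds its last target.

## Working session

There is one attempt and no reset: what is moved stays moved. The work goes in short steps, each a Python script; the robot and the scene stay as the last script left them, time stands still between calls to the robot, and variables do not carry over. Pictures are saved under pics/ and viewed, and the job is handed in when it is done.

```bash
ls; mkdir -p pics; python3 - <<'E'
from station import *
import cv2
for n in ("scene","top"):
    im=get_image(n); cv2.imwrite(f"pics/{n}0.png",im[:,:,::-1]); c=get_calibration(n); print(n,{k:(v if not hasattr(v,'tolist') else v.tolist()) for k,v in c.items()})
print(get_obs())
E
```

```text
pics
scene {'fx': 514.5562378899881, 'fy': 514.5562378899881, 'cx': 322.9353612716089, 'cy': 193.51441698133328, 'D': [-0.08217460440755874, 0.0, 0.0, 0.0, 0.0], 'R': [[0.440404509875883, -0.8977759233191559, 0.006500706840081628], [-0.44443623092953166, -0.22429831171127143, -0.8672754487477582], [0.7800771143407138, 0.37906286928675914, -0.4977861356144364]], 't': [-420.51442282233523, 229.36987592755838, 949.322127986139]}
top {'fx': 371.2738709297435, 'fy': 371.2738709297435, 'cx': 317.3325743363896, 'cy': 202.5888954491561, 'D': [0.010970153703337517, 0.0, 0.0, 0.0, 0.0], 'R': [[-0.01919511212533273, -0.9991419511002317, -0.036700261880783555], [-0.9836176099356382, 0.02545208165713688, -0.17846172968964882], [0.17924269886106586, 0.03267343096371469, -0.9832621734888719]], 't': [-197.21750775683742, 500.415391001877, 827.6142925323385]}
{'t': 0.1, 'joint_pos': array([-7.86776410e+01,  1.24738025e+01,  9.25226446e+01,  2.80713382e-04,
        7.51319877e+01, -6.42886897e+00]), 'qvel': array([ 0.01786448, -0.13034084, -0.20935688,  0.06255986, -0.00746977,
       -0.0142888 ]), 'effort': array([-7.16343748e-04, -3.98074830e+01, -3.04970098e+01, -1.86074403e-04,
        4.22529163e-03, -6.81526515e-06]), 'tcp_pos': array([ 190.4226845 , -594.48872074,  230.05342478]), 'ee_rot': array([-1.79985350e+02,  1.27596854e-01, -7.22488280e+01]), 'wrist_force': array([ 0.03040452, -0.16097107,  0.31315315]), 'moment': array([-0.00038708,  0.00880318, -0.02431907]), 'grip_width': 85.30077660474105}
```

View pics/scene0.png

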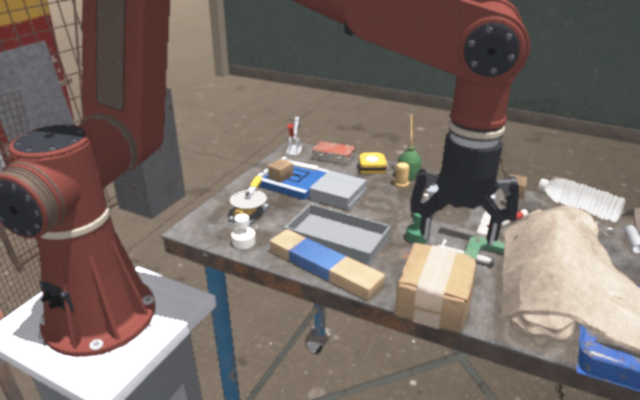

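View pics/top0.png

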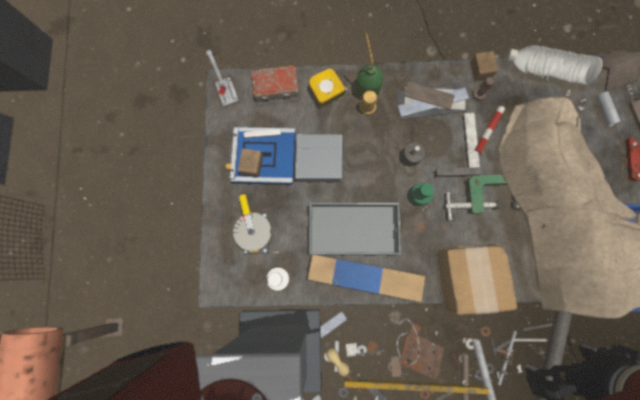

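The pictures show the bed at top (264,155), the stack (319,157), the tray (354,229), the valve (252,232), the green weight (421,194) and its white look-alike (278,279). I'll enlarge before measuring.

```bash
python3 - <<'E'
import cv2
a=cv2.imread("pics/top0.png"); 
cv2.imwrite("pics/top0a.png",cv2.resize(a[115:265,200:360],None,fx=4.8,fy=4,interpolation=cv2.INTER_CUBIC)[:600,:768] if 0 else cv2.resize(a[115:265,200:360],None,fx=4,fy=4,interpolation=cv2.INTER_CUBIC))
a=cv2.imread("pics/scene0.png"); cv2.imwrite("pics/scene0a.png",cv2.resize(a[140:260,210:400],None,fx=4,fy=4,interpolation=cv2.INTER_CUBIC))
E
```

```text
(no output)
```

View pics/top0a.png

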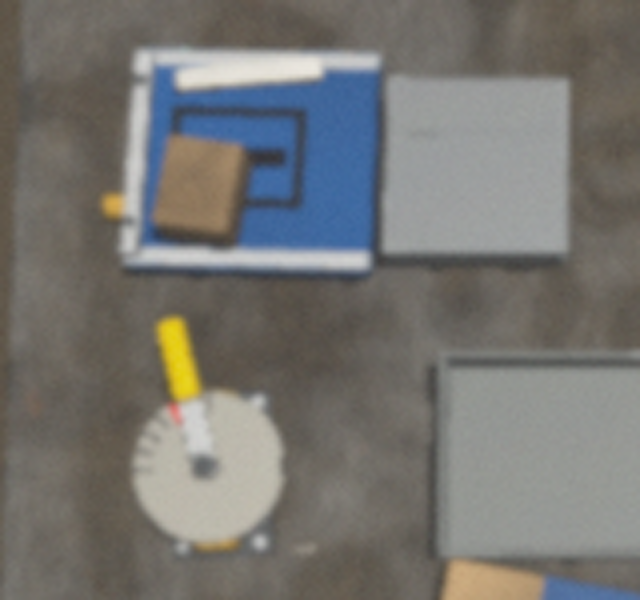

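View pics/scene0a.png

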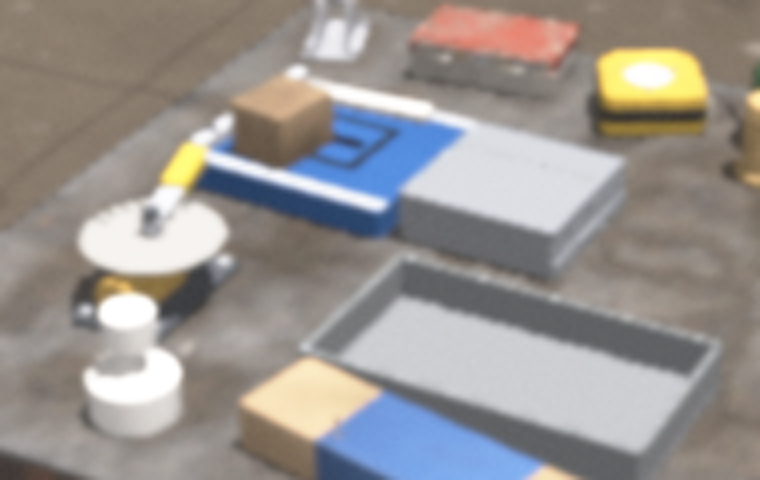

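```bash
cat > h.py <<'E'
from station import *
import numpy as np, cv2
from scipy.spatial.transform import Rotation as Ro
def cal(n):
    c=get_calibration(n); K=np.array([[c["fx"],0,c["cx"]],[0,c["fy"],c["cy"]],[0,0,1]]); return K,np.array(c["D"],float),np.array(c["R"]),np.array(c["t"])
def proj(n,P):
    K,D,R,t=cal(n); return cv2.projectPoints(np.asarray(P,float).reshape(-1,1,3),cv2.Rodrigues(R)[0],t,K,D)[0].reshape(-1,2)
def plane(n,px,z):
    K,D,R,t=cal(n); u=cv2.undistortPoints(np.asarray(px,float).reshape(-1,1,2),K,D).reshape(-1,2)
    d=np.c_[u,np.ones(len(u))]@R; o=-R.T@t; s=(z-o[2])/d[:,2]; return (o+s[:,None]*d)[:,:2]
def ortho(n,im,x0,x1,y0,y1,z,s=2):
    # up=+x, left=+y ; px(col)=(y1-y)*s,row=(x1-x)*s
    xs=np.arange(x1,x0,-1/s); ys=np.arange(y1,y0,-1/s); Y,X=np.meshgrid(ys,xs)
    p=proj(n,np.c_[X.ravel(),Y.ravel(),np.full(X.size,z)]).astype(np.float32).reshape(*X.shape,2)
    return cv2.remap(im,p[...,0],p[...,1],cv2.INTER_CUBIC)
def grid(o,x0,x1,y0,y1,s=2,step=20):
    o=o.copy()
    for x in range(int(np.ceil(x0/step)*step),int(x1),step):
        cv2.line(o,(0,int((x1-x)*s)),(8,int((x1-x)*s)),(0,0,255),1); cv2.putText(o,str(x),(9,int((x1-x)*s)+4),0,.35,(0,255,255),1)
    for y in range(int(np.ceil(y0/step)*step),int(y1),step):
        cv2.line(o,(int((y1-y)*s),0),(int((y1-y)*s),8),(0,0,255),1); cv2.putText(o,str(y),(int((y1-y)*s)-8,18),0,.35,(0,255,255),1)
    return o
def save(n,im): cv2.imwrite(f"pics/{n}.png",im[:,:,::-1] if im.ndim==3 else im)
E
python3 - <<'E'
from h import *
im={n:get_image(n) for n in("scene","top")}
for n in im: np.save(n+".npy",im[n])
print(plane("top",[[264,155],[319,157],[354,229],[252,232],[278,279],[421,194],[413,152],[208,70],[200,300]],20))
for name in ["purge_bed","plate_top_mid","plate_middle_mid","tray","offcut_mid","block_mid","soapstone_mid","valve_axis","lever_grip","valve_lever","weight_knob","hole_saw"]:
    for n in im:
        r=regions_of(name,n); print(name,n,[(round(d["score"],2),np.round(d["extent"]).tolist(),int(d["region"].sum())) for d in r])
print(get_obs()["t"])
E
```

```text
[[ 622.53979706  -78.30051555]
 [ 613.27554373 -213.99720575]
 [ 434.18069556 -293.05732143]
 [ 432.65398548  -50.83559978]
 [ 321.95006154 -112.96570636]
 [ 514.14497735 -455.17458212]
 [ 618.82384462 -443.03162053]
 [ 855.94202289   68.78104706]
 [ 277.91183079   68.05096329]]
purge_bed scene [(0.58, [294.0, 178.0, 72.0, 40.0], 1118), (0.15, [339.0, 197.0, 59.0, 22.0], 232)]
purge_bed top [(0.82, [259.0, 156.0, 68.0, 56.0], 2778)]
plate_top_mid scene [(0.56, [337.0, 186.0, 56.0, 29.0], 1080)]
plate_top_mid top [(0.78, [320.0, 156.0, 47.0, 43.0], 2033)]
plate_middle_mid scene [(0.57, [341.0, 196.0, 60.0, 20.0], 262)]
plate_middle_mid top [(0.51, [335.0, 182.0, 17.0, -0.0], 14)]
tray scene [(0.77, [337.0, 235.0, 102.0, 63.0], 3611)]
tray top [(0.62, [356.0, 229.0, 90.0, 51.0], 4669)]
offcut_mid scene []
offcut_mid top []
block_mid scene [(0.85, [280.0, 168.0, 24.0, 20.0], 411)]
block_mid top [(0.95, [250.0, 164.0, 27.0, 28.0], 596)]
soapstone_mid scene []
soapstone_mid top [(0.79, [264.0, 135.0, 38.0, 11.0], 166)]
valve_axis scene [(0.71, [416.0, 227.0, 20.0, 31.0], 386), (0.57, [248.0, 202.0, 42.0, 43.0], 962)]
valve_axis top [(0.58, [252.0, 223.0, 38.0, 61.0], 1452)]
lever_grip scene [(0.68, [255.0, 185.0, 22.0, 22.0], 178)]
lever_grip top [(0.7, [246.0, 217.0, 16.0, 41.0], 292)]
valve_lever scene []
valve_lever top [(0.67, [244.0, 213.0, 14.0, 45.0], 280)]
weight_knob scene [(0.9, [414.0, 227.0, 17.0, 30.0], 323), (0.62, [244.0, 233.0, 29.0, 36.0], 589), (0.44, [338.0, 185.0, 57.0, 30.0], 1096)]
weight_knob top [(0.95, [422.0, 194.0, 22.0, 21.0], 426), (0.71, [279.0, 280.0, 18.0, 24.0], 417)]
hole_saw scene []
hole_saw top [(0.93, [414.0, 155.0, 20.0, 19.0], 373), (0.7, [262.0, 133.0, 38.0, 10.0], 211), (0.22, [260.0, 156.0, 66.0, 59.0], 2770)]
1.4
```

Offcut is absent; block and soapstone are on the bed. Next: orthographic views at known heights.

```bash
python3 - <<'E'
from h import *
im=np.load("top.npy")
for z,n in((23,"o23"),(36,"o36")):
    b=(520,720,-300,20); o=ortho("top",im,*b,z,2.5); save(n,cv2.resize(grid(o,*b,s=2.5),None,fx=1,fy=1)); 
b=(340,540,-130,20); save("o54",grid(ortho("top",im,*b,54,3),*b,s=3))
E
```

```text
(no output)
```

View pics/o23.png

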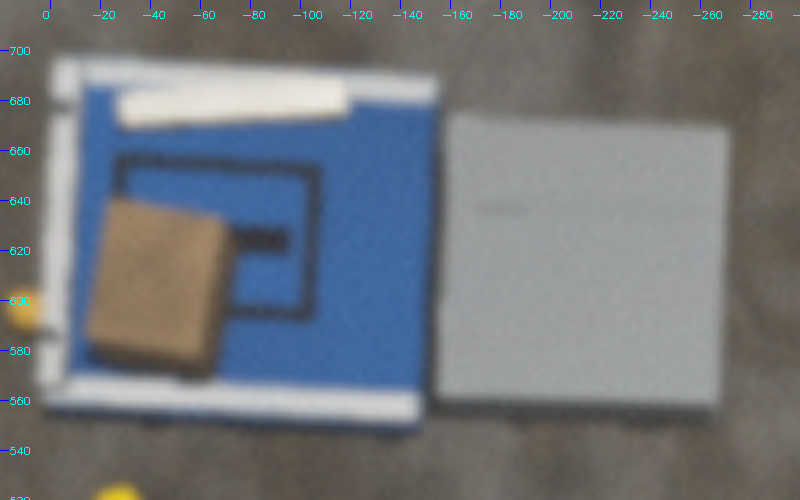

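View pics/o36.png

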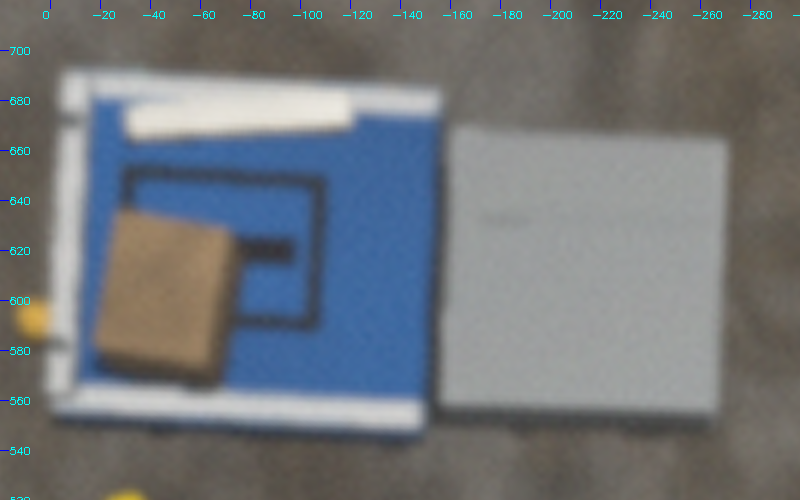

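View pics/o54.png

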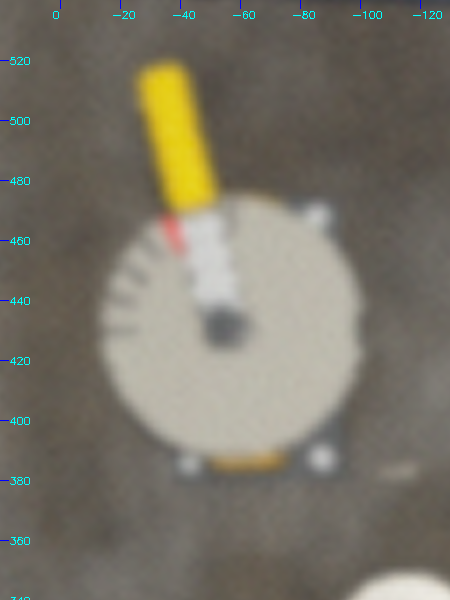

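```bash
python3 - <<'E'
from h import *
im=np.load("top.npy"); b=(340,540,-130,20)
# dial: fit circle on pale region at z=44
o=ortho("top",im,*b,44,3); hsv=cv2.cvtColor(o,cv2.COLOR_RGB2HSV)
save("o44",grid(o,*b,s=3))
m=((hsv[...,1]<60)&(hsv[...,2]>130)).astype(np.uint8)
m=cv2.morphologyEx(m,cv2.MORPH_OPEN,np.ones((9,9)))
cs=max(cv2.findContours(m,0,1)[0],key=cv2.contourArea); h=cv2.convexHull(cs)
(c,r)=cv2.minEnclosingCircle(cs); M=cv2.moments(cs); print("dial",b[1]-c[1]/3,b[3]-c[0]/3,r/3)
e=cv2.fitEllipse(h); print("ell",b[1]-e[0][1]/3,b[3]-e[0][0]/3,np.array(e[1])/6)
o=ortho("top",im,*b,58,3); hsv=cv2.cvtColor(o,cv2.COLOR_RGB2HSV)
m=((hsv[...,0]>20)&(hsv[...,0]<35)&(hsv[...,1]>150)).astype(np.uint8)
cs=max(cv2.findContours(m,0,1)[0],key=cv2.contourArea); e=cv2.minAreaRect(cs);print("lever",b[1]-e[0][1]/3,b[3]-e[0][0]/3,np.array(e[1])/3,e[2])
# scene dial check
s=np.load("scene.npy"); o=ortho("scene",s,*b,44,3); save("s44",grid(o,*b,s=3))
E
```

```text
dial 429.40074666341144 -60.461456298828125 50.98460388183594
ell 431.533935546875 -55.400334676106766 [44.21605428 49.57272847]
lever 494.05328877766925 -39.75715128580729 [48.08442179 18.14360809] 76.60750579833984
```

View pics/o44.png

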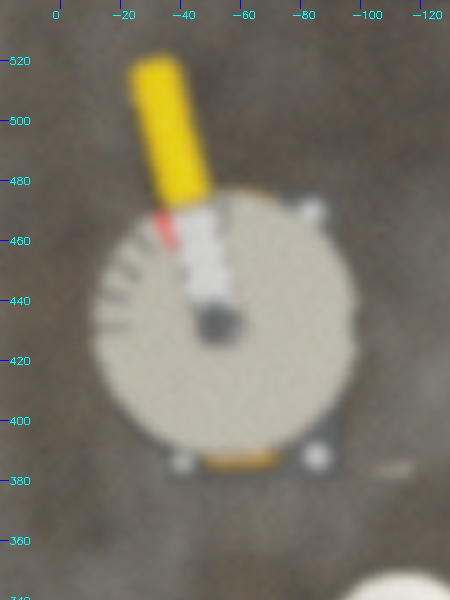

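View pics/s44.png

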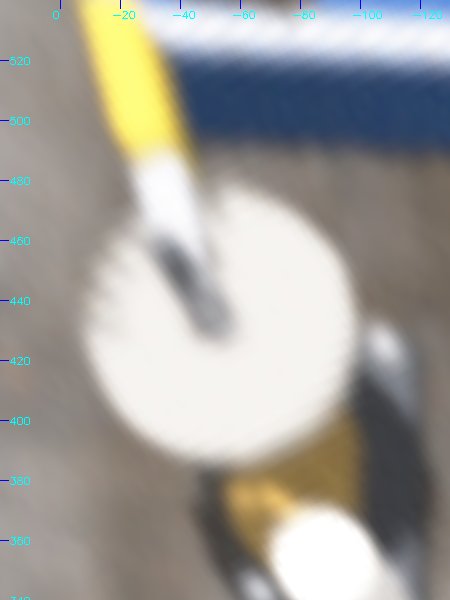

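```bash
cat >> h.py <<'E'
ax=np.array([432.5,-54.0])
def lev(phi,r=67): # phi: world angle of lever from +x (deg)
    p=np.radians(phi); return [ax[0]+r*np.cos(p),ax[1]+r*np.sin(p)]
def st(tag=""):
    o=get_obs(); print(tag,"t%.1f"%o["t"],"tcp",np.round(o["tcp_pos"],1),"rpy",np.round(o["ee_rot"],1),"F",np.round(o["wrist_force"],1),"w%.1f"%o["grip_width"]); return o
E
python3 - <<'E'
from h import *
for phi in (13,60,92):
    for k in(-90,90):
        q=solve_ik([*lev(phi),36],[180,0,phi+k]); print(phi,k,None if q is None else np.round(q,0))
grip(50,20)
goto([*lev(13.2),160],[180,0,13.2-90]); st()
E
```

```text
13 -90 [-13.  13. 116.  -0.  51.  64.]
13 90 [ -13.   13.  116.    0.   51. -116.]
60 -90 [ -8.   9. 121.  -0.  50.  22.]
60 90 None
92 -90 [ -8.   5. 125.  -0.  50. -10.]
92 90 None
 t4.1 tcp [498.  -39.5 160.2] rpy [-180.    -0.   -76.9] F [-0.4  0.2  0.3] w49.9
```

```bash
python3 - <<'E'
from h import *
move_l([*lev(13.2),37],speed=120); o=st("down")
if np.abs(o["wrist_force"]).max()<8:
    grip(5,20); o=st("grip"); f0=o["wrist_force"]
    for phi in list(np.arange(20,86,8))+[86,89,91,92,93,94,95,96]:
        move_l([*lev(phi),37],[180,0,phi-90],speed=80); o=st(phi)
        if np.linalg.norm(o["wrist_force"]-f0)>14: break
E
```

```text
down t5.3 tcp [498.6 -38.9  37.8] rpy [-179.9   -0.   -76.8] F [-0.1  0.7 -0.2] w50.1
grip t5.7 tcp [498.5 -39.   37.8] rpy [-1.799e+02 -1.000e-01 -7.680e+01] F [-0.7  0.   3.9] w15.3
20 t6.0 tcp [496.2 -31.5  37.7] rpy [-1.799e+02 -1.000e-01 -7.000e+01] F [-0.8 -2.6  3.6] w15.7
28 t6.2 tcp [492.3 -22.8  37.7] rpy [-1.8e+02 -1.0e-01 -6.2e+01] F [-0.9 -1.7  4.7] w15.6
36 t6.5 tcp [487.2 -14.8  37.7] rpy [-1.8e+02 -1.0e-01 -5.4e+01] F [-1.9 -1.1  6.1] w15.6
44 t6.8 tcp [481.1  -7.6  37.7] rpy [-180.    -0.   -46.1] F [-0.8 -1.2  6.7] w15.4
52 t7.1 tcp [474.1  -1.3  37.7] rpy [-180.    -0.   -38.1] F [-1.3 -1.2  6.2] w15.5
60 t7.4 tcp [466.2   4.   37.7] rpy [-180.    -0.   -30.1] F [-1.3  0.2  7. ] w15.6
68 t7.7 tcp [457.6   8.2  37.7] rpy [-180.     0.   -22.1] F [-1.4  0.2  7.4] w15.6
76 t8.0 tcp [448.6  11.1  37.7] rpy [-180.     0.   -14.1] F [-2.3 -0.   7.7] w15.5
84 t8.3 tcp [439.3  12.8  37.7] rpy [-180.     0.    -6.1] F [-3.   0.3  8.5] w15.6
86 t8.5 tcp [436.9  13.   37.6] rpy [-1.799e+02  1.000e-01 -4.200e+00] F [-2.7  1.1  8.6] w15.7
89 t8.8 tcp [433.4  13.2  37.6] rpy [-1.799e+02  1.000e-01 -1.200e+00] F [-3.8  1.   9.8] w15.5
91 t9.0 tcp [431.   13.2  37.6] rpy [-1.799e+02  1.000e-01  8.000e-01] F [-4.1  0.2 10.1] w15.5
92 t9.3 tcp [430.6  13.2  37.7] rpy [-179.9   -0.     1.7] F [-2.   0.9  7.2] w15.2
93 t9.5 tcp [430.6  13.1  37.7] rpy [-179.9   -0.2    2.8] F [3.1 0.9 5. ] w15.5
94 t9.8 tcp [430.5  12.9  37.8] rpy [-180.    -0.3    3.9] F [5.3 1.  1.4] w15.4
95 t10.0 tcp [430.4  12.9  37.9] rpy [-180.    -0.5    4.8] F [ 8.9  1.1 -1.1] w15.6
96 t10.3 tcp [430.3  12.9  38. ] rpy [-180.    -0.7    5.7] F [10.8  2.8 -3.7] w15.5
```

```bash
python3 - <<'E'
from h import *
grip(40,20); st(); 
move_l([*lev(94),150],speed=200)
goto([380,-250,260],[180,0,0]); st()
im=get_image("top"); np.save("top.npy",im); np.save("scene.npy",get_image("scene"))
b=(340,540,-130,40); save("v1",grid(ortho("top",im,*b,54,3),*b,s=3))
b=(520,720,-300,20); save("b1",grid(ortho("top",im,*b,31,2.5),*b,s=2.5))
E
```

```text
t10.7 tcp [423.8  12.8  36.1] rpy [-180.     0.2    6. ] F [0.3 0.2 0.7] w40.0
 t12.5 tcp [ 379.7 -248.8  258.5] rpy [-1.799e+02  1.000e-01  0.000e+00] F [ 0.1  0.3 -0.4] w39.8
```

View pics/v1.png

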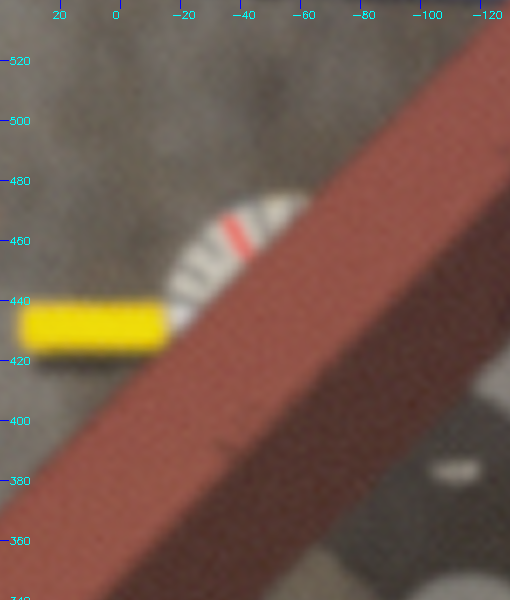

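View pics/b1.png

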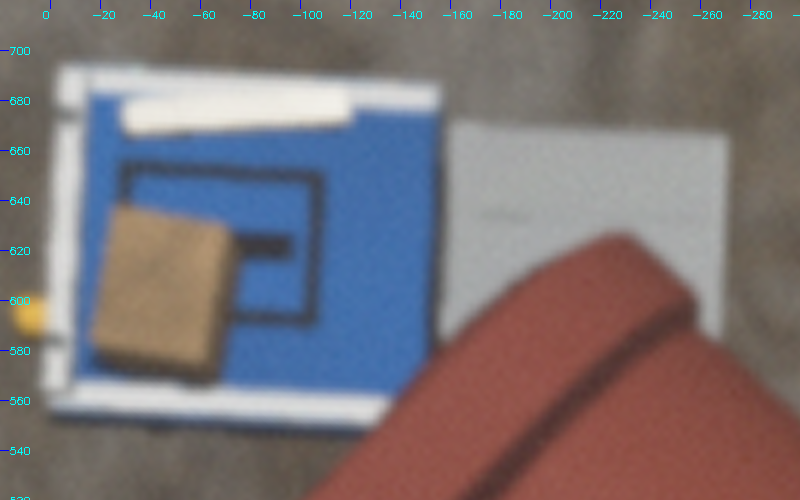

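```bash
python3 - <<'E'
from h import *
im=np.load("top.npy"); s=np.load("scene.npy")
b=(550,690,-130,20)
for n,i in(("top",im),("scene",s)):
    o=ortho(n,i,*b,63,4); save("blk_"+n,grid(o,*b,s=4))
    hsv=cv2.cvtColor(o,cv2.COLOR_RGB2HSV); m=((hsv[...,0]>5)&(hsv[...,0]<22)&(hsv[...,1]>60)&(hsv[...,2]>(120 if n=="top" else 60))).astype(np.uint8)
    cs=max(cv2.findContours(m,0,1)[0],key=cv2.contourArea); e=cv2.minAreaRect(cs);print(n,b[1]-e[0][1]/4,b[3]-e[0][0]/4,np.array(e[1])/4,e[2])
E
```

```text
top 595.6568908691406 -52.07861328125 [44.20084    53.92925262] 10.539183616638184
scene 586.0 -63.25 [71.5 82.5] 90.0
```

View pics/blk_top.png

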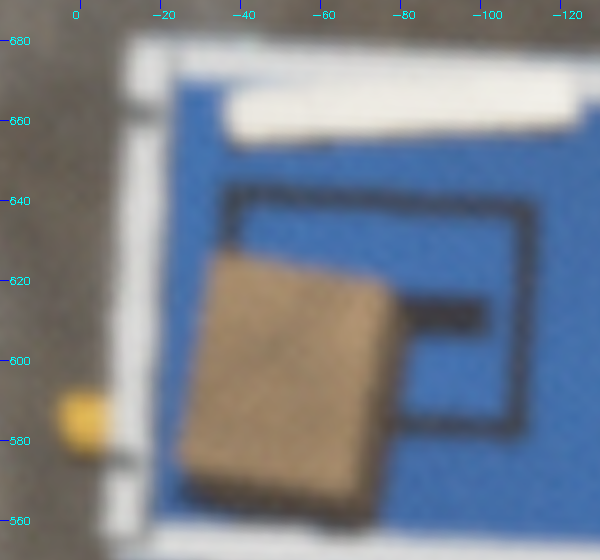

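View pics/blk_scene.png

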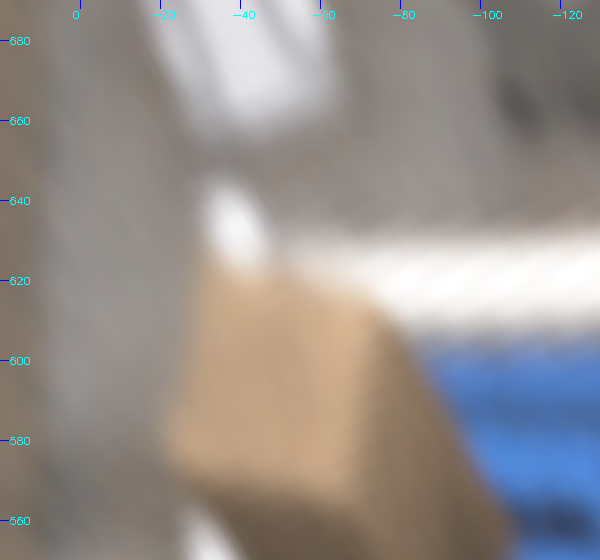

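```bash
python3 - <<'E'
from h import *
print(solve_ik([595,-51,34],[180,0,-100.5]),solve_ik([595,-51,34],[180,0,79.5]))
goto([595.5,-51,150],[180,0,-100.5]); grip(66,30)
im=get_image("top"); b=(340,520,-420,-170); save("tr",grid(ortho("top",im,*b,32,3),*b,s=3)); st()
E
```

```text
[-1.16306218e+01  2.27499161e+01  1.02914065e+02 -2.54444375e-14
  5.43360187e+01  8.88693782e+01] [-1.16306218e+01  2.27499161e+01  1.02914065e+02 -2.54444375e-14
  5.43360187e+01 -9.11306218e+01]
 t15.0 tcp [595.5 -51.2 150.1] rpy [-180.    -0.  -100.5] F [ 0.4 -0.8 -0.3] w66.1
```

View pics/tr.png

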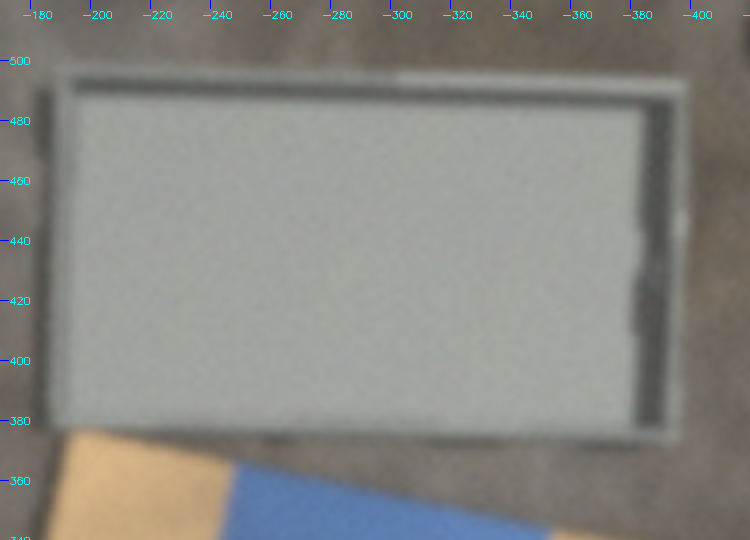

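```bash
python3 - <<'E'
from h import *
move_l([595.5,-51,34],speed=120); o=st("down")
if abs(o["wrist_force"][2])<10:
    grip(30,30); o=st("grip")
    if o["grip_width"]>38:
        move_l([595.5,-51,130],speed=150)
        st("lift")
        goto([436,-245,130],[180,0,-91.5])
        move_l([436,-245,16.5],speed=100); st("place"); grip(58,30); move_l([436,-245,130]); st()
        goto([560,-330,220],[180,0,3]); 
        im=get_image("top"); np.save("top.npy",im);np.save("scene.npy",get_image("scene")); save("top2",im[110:270,200:420].repeat(3,0).repeat(3,1))
        b=(520,720,-300,20); save("b2",grid(ortho("top",im,*b,31,2.5),*b,s=2.5))
E
```

```text
down t16.1 tcp [596.5 -51.2  35. ] rpy [-179.9   -0.  -100.5] F [-0.7  0.5  0.2] w65.9
grip t16.4 tcp [596.7 -51.2  35.3] rpy [-179.8    0.  -100.5] F [0.5 0.1 3.4] w44.1
lift t17.2 tcp [594.4 -50.8 128.8] rpy [ 179.9    0.  -100.5] F [ 0.3 -0.5 -1. ] w44.7
place t19.5 tcp [ 436.6 -245.4   16.8] rpy [-179.9   -0.   -91.5] F [-0.3  0.9 -0.6] w44.4
 t20.7 tcp [ 435.3 -244.4  129. ] rpy [ 1.799e+02  1.000e-01 -9.150e+01] F [-0.3  0.3  0.6] w57.8
```

View pics/top2.png

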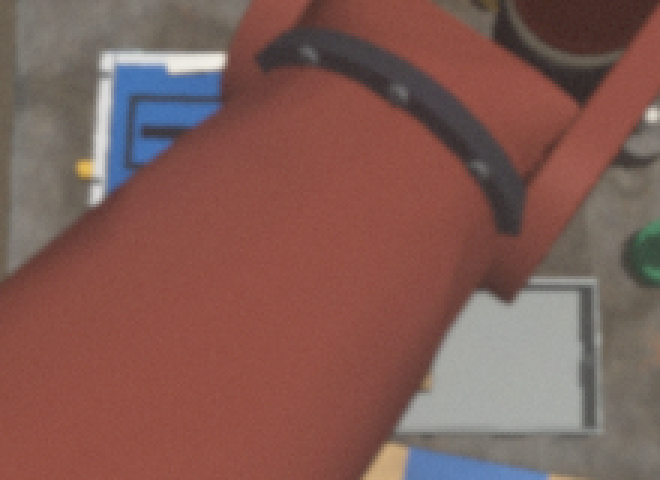

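View pics/b2.png

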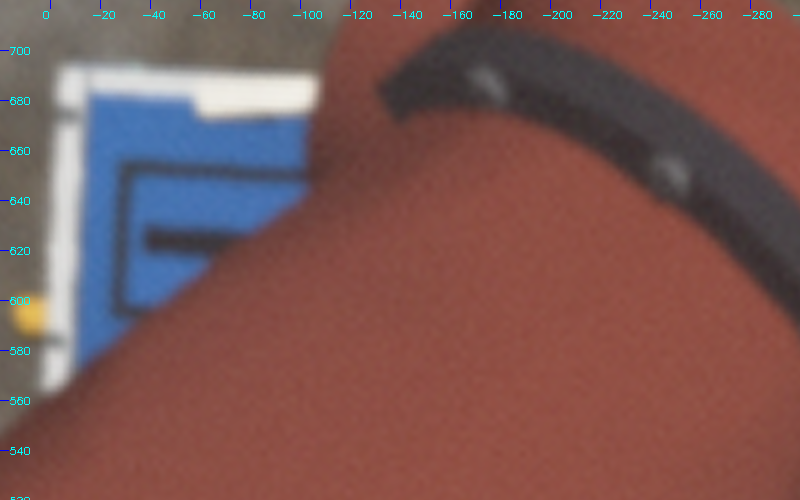

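The soapstone was knocked about 28 mm towards -y, so I'm clearing the arm and measuring again.

```bash
python3 - <<'E'
from h import *
goto([300,-560,230],[180,0,-20]); 
im=get_image("top"); np.save("top.npy",im);np.save("scene.npy",get_image("scene")); save("top3",im[110:270,200:420].repeat(3,0).repeat(3,1))
b=(520,720,-300,20); save("b3",grid(ortho("top",im,*b,31,2.5),*b,s=2.5))
save("b3s",grid(ortho("scene",np.load("scene.npy"),*b,31,2.5),*b,s=2.5))
E
```

```text
(no output)
```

View pics/top3.png

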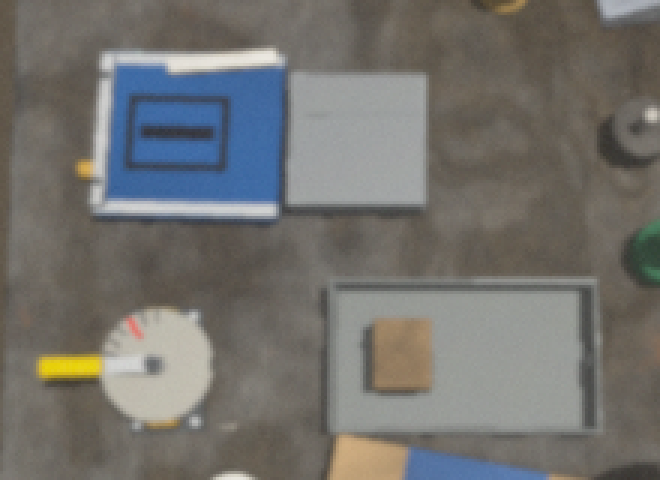

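View pics/b3.png

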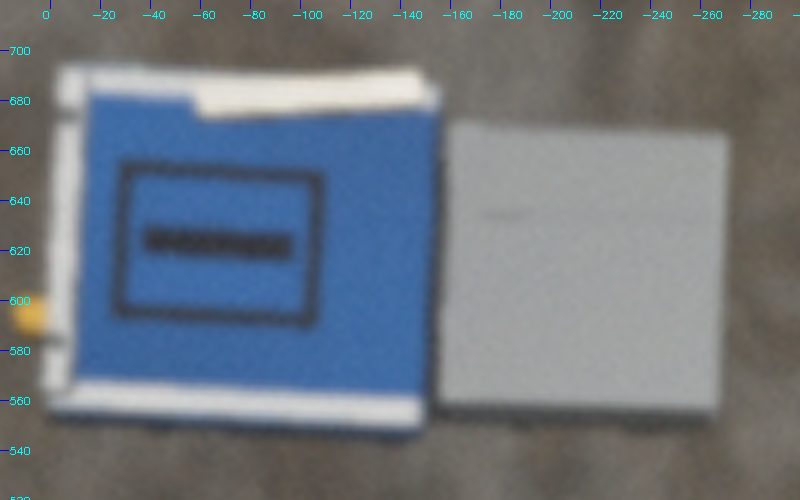

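View pics/b3s.png

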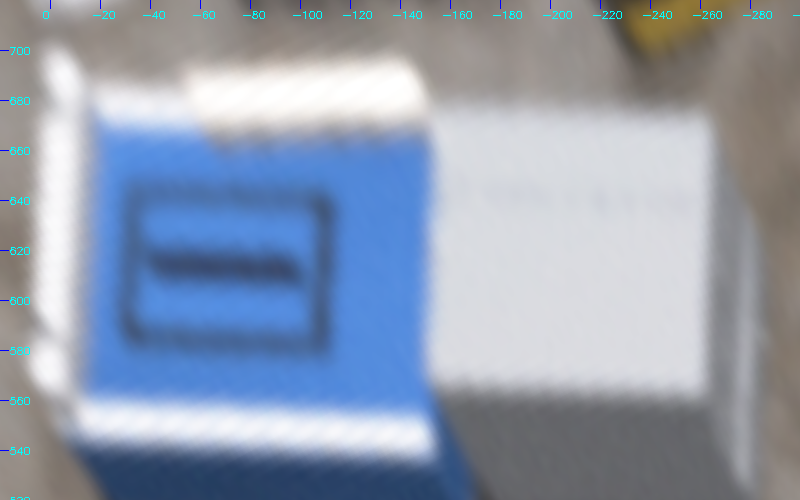

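```bash
python3 - <<'E'
from h import *
goto([682.5,-103,120],[180,0,3.5]); grip(32,20); move_l([682.5,-103,24.5],speed=100); o=st("down")
if abs(o["wrist_force"][2])<10:
    grip(4,30); o=st("grip")
    move_l([682.5,-103,110],speed=120); o=st("lift")
E
```

```text
down t27.3 tcp [ 683.4 -103.2   25.5] rpy [ 1.8e+02 -1.0e-01  3.5e+00] F [ 0.1 -0.   0. ] w31.9
grip t27.6 tcp [ 683.5 -103.2   25.7] rpy [ 1.8e+02 -1.0e-01  3.5e+00] F [ 0.4 -0.6  2.3] w11.5
lift t28.4 tcp [ 681.7 -102.8  109. ] rpy [-1.8e+02  1.0e-01  3.5e+00] F [-0.9  1.  -0.8] w10.8
```

```bash
python3 - <<'E'
from h import *
goto([436,-330,110],[180,0,-1.5]); move_l([436,-330,7.5],speed=100); st("pl"); grip(24,20); move_l([436,-330,120]); 
goto([520,-560,230],[180,0,-20]); st()
im=get_image("top"); np.save("top.npy",im);s=get_image("scene");np.save("scene.npy",s); save("top4",im[110:270,200:440].repeat(3,0).repeat(3,1)); 
b=(520,720,-300,20); save("b4",grid(ortho("top",im,*b,23,2.5),*b,s=2.5))
b=(540,680,-290,-140); save("p4",grid(ortho("top",im,*b,36,4),*b,s=4))
E
```

```text
pl t30.9 tcp [ 436.5 -330.4    7.9] rpy [ 1.799e+02 -1.000e-01 -1.500e+00] F [-0.6  0.2 -0.1] w11.5
 t33.1 tcp [ 519.5 -558.6  227.8] rpy [-179.9    0.2  -20. ] F [ 0.2 -0.2 -0.7] w23.6
```

View pics/top4.png

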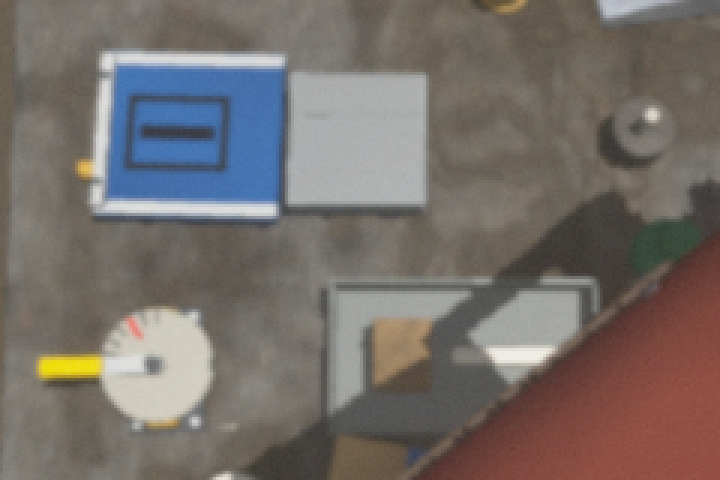

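View pics/b4.png

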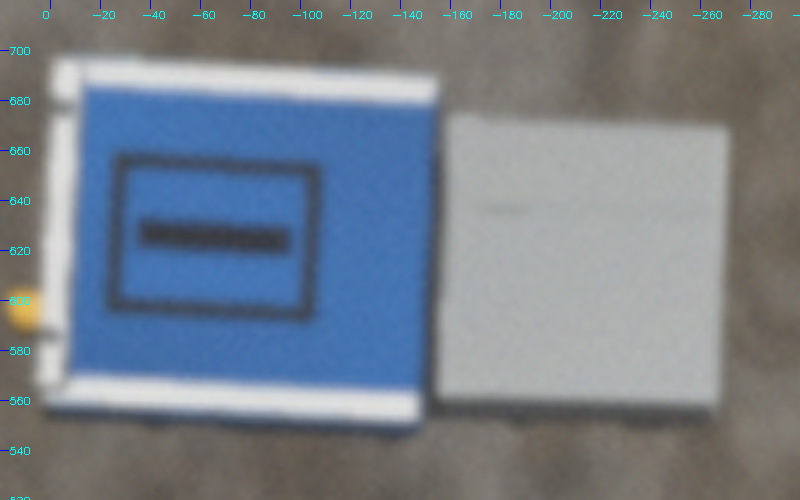

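View pics/p4.png

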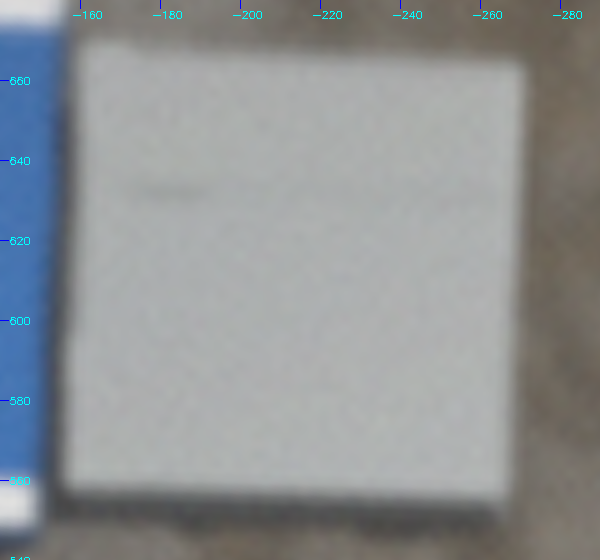

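```bash
cat >> h.py <<'E'
seat=np.array([625.0,-65.8]); by=-2.7; d=np.array([np.sin(np.radians(2.7)),np.cos(np.radians(2.7))]); ex=np.array([d[1],-d[0]])
E
python3 - <<'E'
from h import *
P=np.array([611.8,-213.3])
a=P-82*d; print(a, solve_ik([*a,21],[180,0,by]), solve_ik([*(seat-66*d),21],[180,0,by]))
goto([*a,140],[180,0,by]); grip(60,30); move_l([*a,21],speed=120); st("down")
b=P-67.5*d; move_l([*b,21],speed=40); o=st("near"); f0=o["wrist_force"]
e=seat-66*d
c0=P-66*d
for k in np.linspace(0,0.85,7):
    p=c0+k*(e-c0); move_l([*p,21],speed=50); o=st("%.2f"%k)
    if np.linalg.norm((o["wrist_force"]-f0)[:2])>20: print("STOP");break
save("sp",get_image("scene")[130:230,240:400].repeat(4,0).repeat(4,1)); save("tp",get_image("top")[100:220,200:400].repeat(4,0).repeat(4,1))
E
```

```text
[ 607.93727104 -295.20896975] [-3.18460161e+01  3.16375149e+01  9.14435792e+01 -2.54444375e-14
  5.69189059e+01 -2.91460161e+01] [-1.82814677e+01  2.76927302e+01  9.74649188e+01 -2.54444375e-14
  5.48423510e+01 -1.55814677e+01]
down t35.9 tcp [ 608.9 -295.8   22.2] rpy [ 1.799e+02 -1.000e-01 -2.700e+00] F [ 0.4 -0.7 -0.1] w60.2
near t36.4 tcp [ 608.7 -280.4   21.1] rpy [180.   -0.   -2.7] F [-0.2  0.5  0.2] w60.3
0.00 t36.7 tcp [ 608.7 -279.3   21. ] rpy [-180.    -0.    -2.7] F [ 0.9 -0.8  0.3] w60.2
0.14 t37.2 tcp [ 610.5 -257.4   20.9] rpy [-180.     0.    -2.7] F [ 0.7 -1.3 -0.5] w59.9
0.28 t37.8 tcp [ 612.4 -236.7   21. ] rpy [-180.     0.    -2.7] F [ 1.  -0.1  0.4] w60.2
0.42 t38.4 tcp [ 614.2 -215.7   20.9] rpy [-179.9    0.    -2.7] F [-0.2  0.7 -0.1] w60.3
0.57 t38.9 tcp [ 616.3 -195.    21.1] rpy [-180.     0.    -2.7] F [ 0.7  0.1 -0. ] w60.2
0.71 t39.5 tcp [ 618.  -174.1   21. ] rpy [-180.     0.    -2.7] F [-0.5 -0.5 -0.7] w60.0
0.85 t40.1 tcp [ 619.9 -153.1   20.9] rpy [-180.     0.    -2.7] F [ 0.1 -0.4  0. ] w60.0
```

View pics/sp.png

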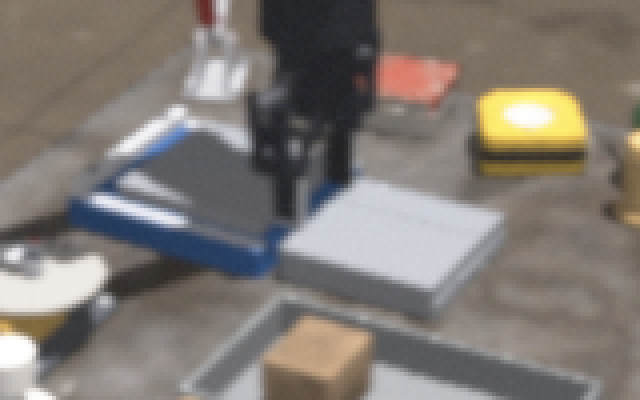

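View pics/tp.png

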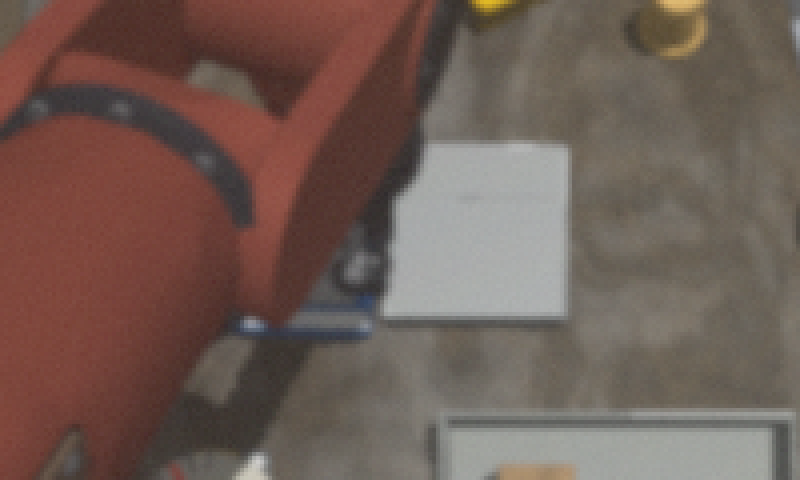

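Plate is on the bed and the remaining stack looks in place. Now the last ~20 mm with force watch.

```bash
python3 - <<'E'
from h import *
P=np.array([611.8,-213.3]); e=seat-66*d; c0=P-66*d
for k in (0.9,0.94): p=c0+k*(e-c0); move_l([*p,21],speed=40); st(k)
for i in range(22):
    p=e-d*8.0+(c0-e)*0+d*i   # from 8 mm before, along bed y, 1mm steps
    move_l([*p,21],speed=20); wait(.05); o=get_obs(); f=o["wrist_force"]@np.r_[d,0]
    print(i-8,np.round(o["tcp_pos"],1),np.round(o["wrist_force"],1))
    if f<-8: break
p=np.array(get_obs()["tcp_pos"][:2])-d*25; move_l([*p,21],speed=60); move_l([*p,160]); goto([480,-520,230],[180,0,-20]); st()
im=get_image("top"); np.save("top.npy",im);s=get_image("scene");np.save("scene.npy",s)
b=(520,720,-300,20); save("b5",grid(ortho("top",im,*b,35,2.5),*b,s=2.5)); save("b5_24",grid(ortho("top",im,*b,24,2.5),*b,s=2.5)); save("s5",s[130:230,240:400].repeat(4,0).repeat(4,1))
E
```

```text
0.9 t40.5 tcp [ 620.6 -146.    21. ] rpy [-180.     0.    -2.7] F [-0.3  0.1 -0.3] w60.5
0.94 t40.8 tcp [ 621.1 -140.1   21. ] rpy [-180.     0.    -2.7] F [ 0.4 -0.1 -0. ] w60.0
-8 [ 621.3 -139.7   20.9] [-1.1 -1.1  0.7]
-7 [ 621.5 -138.9   21. ] [-1.2 -2.8  0. ]
-6 [ 621.7 -137.7   21. ] [-0.2 -1.6  0.2]
-5 [ 621.7 -136.5   21. ] [ 0.3 -1.5  0.2]
-4 [ 621.8 -135.6   21. ] [ 0.8 -1.2 -0.1]
-3 [ 621.8 -134.6   21. ] [-1.5 -0.9 -0.3]
-2 [ 621.8 -133.6   21. ] [ 0.3  0.  -0.1]
-1 [ 621.8 -132.6   21. ] [-0.5 -1.4 -0.3]
0 [ 621.8 -132.    21. ] [-0.8 -2.2 -0.2]
1 [ 621.7 -131.9   21. ] [-1.2 -5.8  0. ]
2 [ 621.7 -131.8   21. ] [-0.7 -7.7  0.4]
3 [ 621.6 -131.7   21.1] [ -2.  -10.2  -0.5]
 t47.6 tcp [ 480.8 -518.5  229.4] rpy [-179.9    0.   -19.9] F [-0.8  1.4  0.3] w60.2
```

View pics/b5.png

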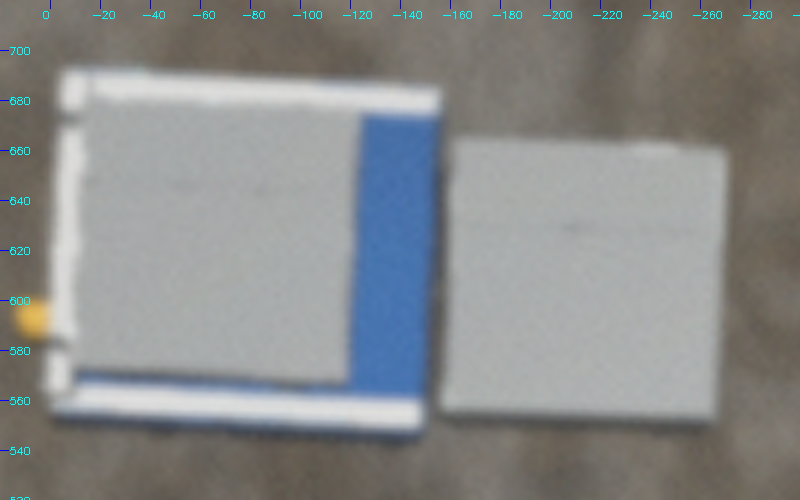

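View pics/s5.png

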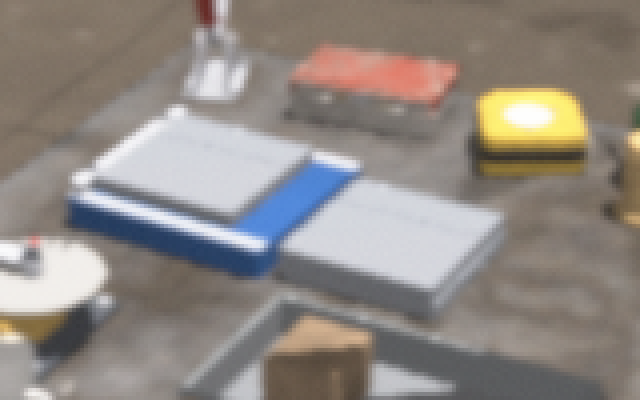

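View pics/b5_24.png

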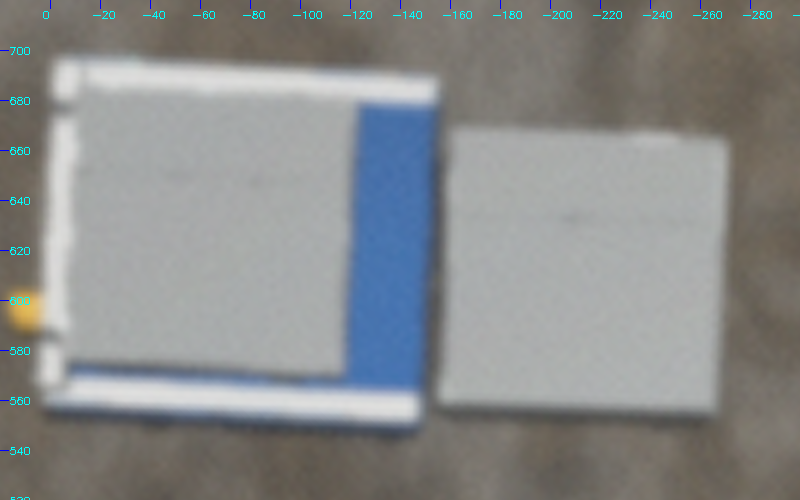

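```bash
python3 - <<'E'
from h import *
s=np.load("scene.npy"); im=np.load("top.npy")
def corners(c,yaw,z,h=55):
    a=np.radians(yaw); ux=np.array([np.cos(a),np.sin(a)]); uy=np.array([-ux[1],ux[0]])
    return np.array([[*(np.array(c)+h*(i*ux+j*uy)),z] for i,j in((1,1),(1,-1),(-1,-1),(-1,1))])
for n,i,(r0,r1,c0,c1),f in(("top",im,(120,200,220,360),5),("scene",s,(140,220,250,380),6)):
    o=cv2.resize(i[r0:r1,c0:c1],None,fx=f,fy=f,interpolation=cv2.INTER_CUBIC)
    for c,yaw,z,col in((seat,by,35,(255,0,0)),):
        p=(proj(n,corners(c,yaw,z))-[c0,r0]+.5)*f
        cv2.polylines(o,[np.round(p).astype(int)],True,col,1)
    save("ov_"+n,o)
E
```

```text
(no output)
```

View pics/ov_top.png

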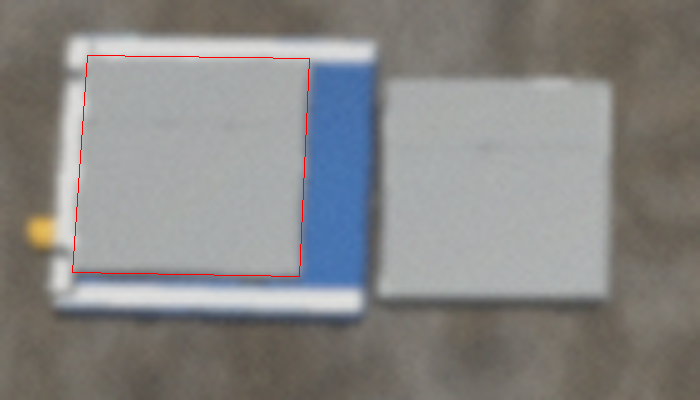

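View pics/ov_scene.png

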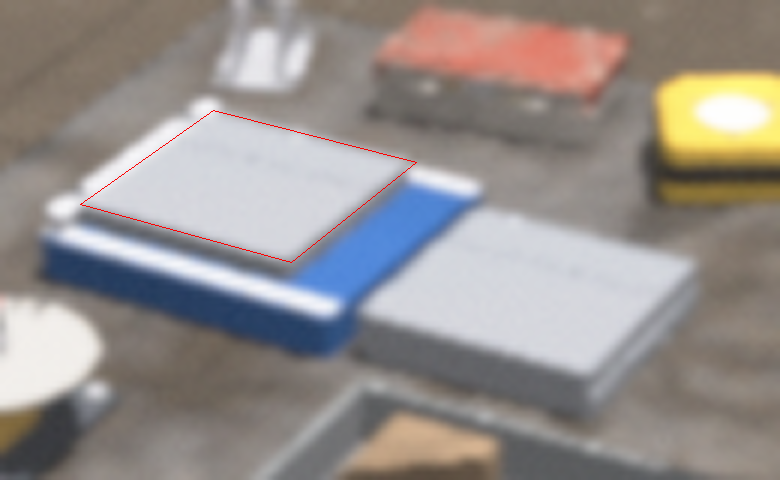

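The plate is flush and square, and the seat outline overlays it in both cameras. Next the weight. Candidates in the top view are green (421,194) and white (278,279, the look-alike to leave); the green G-clamp at (487,193) and green bottle at (370,80) don't have the shape. Green with a round knob at (421,194) fits.

```bash
python3 - <<'E'
from h import *
goto([300,-150,260],[180,0,0]); grip(50,30)
im=get_image("top"); s=get_image("scene"); np.save("top.npy",im); np.save("scene.npy",s)
print([(round(r["score"],2),np.round(r["extent"],1)) for n in("top","scene") for r in spot_in("weight_knob",n)])
b=(460,680,-560,-400); save("w68",grid(ortho("top",im,*b,68,3),*b,s=3))
save("w_s",cv2.resize(s[180:280,380:520],None,fx=5,fy=5,interpolation=cv2.INTER_CUBIC))
E
```

```text
[(0.66, array([421.4, 193.2,  22.7,  22.5])), (0.48, array([286.5, 275.1,   3.3,  12.4])), (0.64, array([244.9, 232.7,  22.6,  33.5])), (0.59, array([414.8, 224.7,  24. ,  32.3]))]
```

View pics/w68.png

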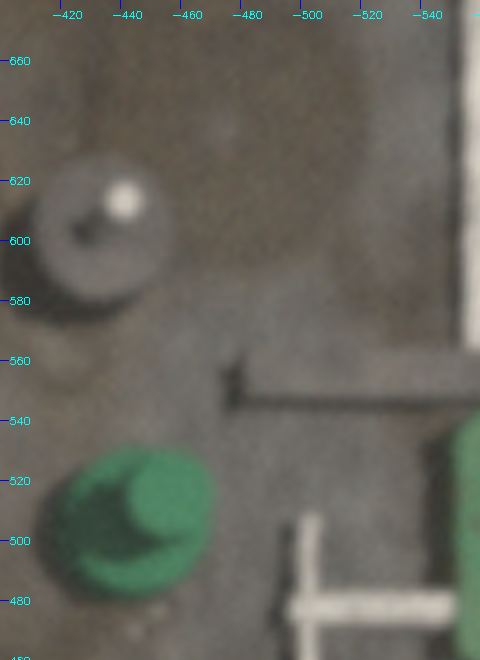

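View pics/w_s.png

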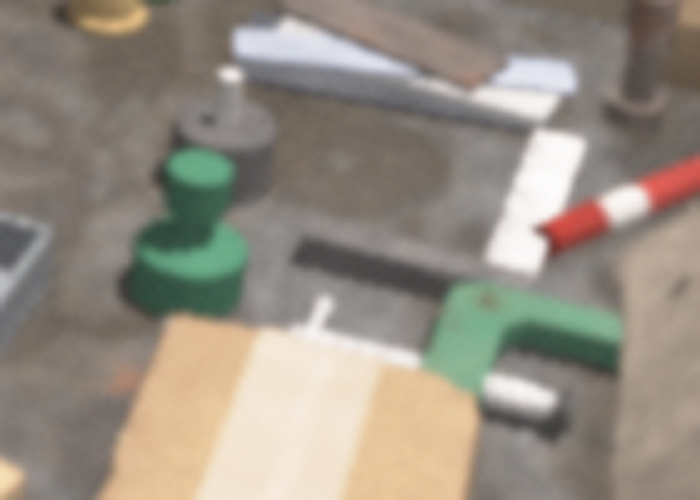

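```bash
python3 - <<'E'
from h import *
print(plane("scene",[[419.7,213.6]],68))
W=[515.0,-456.5]
goto([*W,160],[180,0,0]); grip(56,40); move_l([*W,42],speed=100); o=st("down")
if abs(o["wrist_force"][2])<10: grip(20,50); st("grip"); move_l([*W,150],speed=100); st("lift")
save("w_g",cv2.resize(get_image("scene")[120:260,360:540],None,fx=4,fy=4))
E
```

```text
[[ 513.02598905 -456.32757721]]
down t52.7 tcp [ 515.7 -457.2   43.2] rpy [ 1.799e+02 -1.000e-01  0.000e+00] F [-0.5  0.1  0.1] w56.0
grip t53.0 tcp [ 515.9 -457.1   43.2] rpy [ 1.799e+02 -1.000e-01 -0.000e+00] F [1.8 0.3 3.2] w28.5
lift t54.2 tcp [ 514.4 -455.8  148.6] rpy [-1.799e+02  1.000e-01 -0.000e+00] F [ 0.5  0.1 -5.2] w28.4
```

View pics/w_g.png

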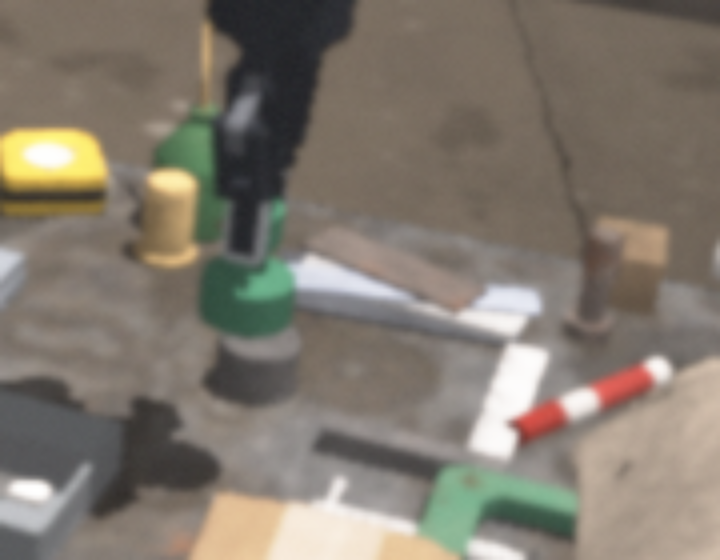

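```bash
python3 - <<'E'
from h import *
C=[624.3,-66.3]
goto([*C,150],[180,0,-2.7]); move_l([*C,86],speed=80); o=st("near"); f0=o["wrist_force"][2]
z=84
while z>72:
    move_l([*C,z],speed=20); wait(.1); o=get_obs(); print(z,np.round(o["tcp_pos"],1),np.round(o["wrist_force"],1))
    if o["wrist_force"][2]-f0>3: break
    z-=1
wait(.2); grip(56,40); st("rel"); move_l([*C,170],speed=80); goto([480,-520,230],[180,0,-20])
im=get_image("top"); s=get_image("scene"); np.save("top.npy",im); np.save("scene.npy",s)
b=(540,720,-180,20); save("w6",grid(ortho("top",im,*b,35,3),*b,s=3)); save("w6s",cv2.resize(s[120:250,220:380],None,fx=5,fy=5*.9))
E
```

```text
near t56.8 tcp [625.  -66.4  86.6] rpy [ 1.8e+02 -1.0e-01 -2.7e+00] F [ 0.3 -0.4 -4.2] w28.6
84 [624.5 -66.3  84.3] [ 0.5  0.6 -4.6]
83 [624.3 -66.3  82.9] [ 0.3 -0.3 -5. ]
82 [624.3 -66.3  81.9] [ 0.2  0.  -4.7]
81 [624.3 -66.3  81. ] [-0.2 -0.4 -6. ]
80 [624.3 -66.3  79.9] [ 0.  -0.4 -5.1]
79 [624.2 -66.3  78.9] [-0.1 -0.3 -5.5]
78 [624.5 -66.3  78.2] [ 0.1 -0.3 -4.5]
77 [624.7 -66.3  78.1] [-2.2  1.4  5.3]
rel t60.1 tcp [624.4 -66.4  76.8] rpy [180.   -0.   -2.7] F [-0.3  0.8  1. ] w56.0
```

View pics/w6.png

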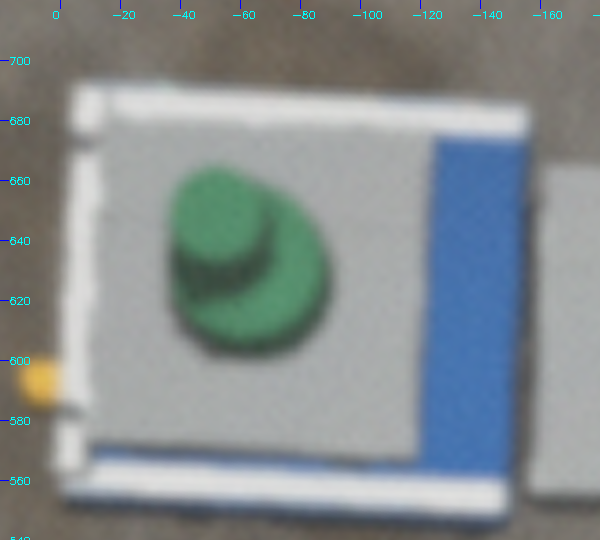

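View pics/w6s.png

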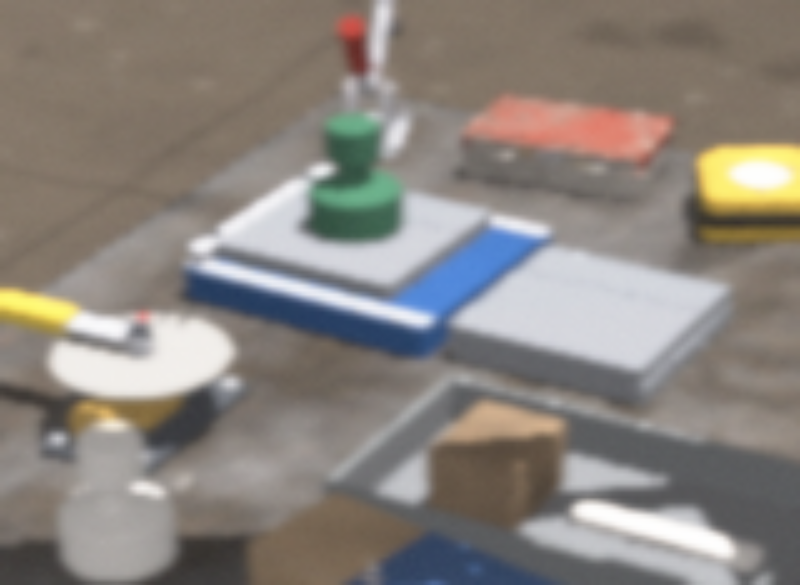

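```bash
python3 - <<'E'
from h import *
goto([*lev(91.6),160],[180,0,1.6]); grip(40,20); move_l([*lev(91.6),37],speed=120); st("down"); grip(5,20); st("grip")
for phi in [90,86]+list(np.arange(80,36,-8))+[34,31.6]:
    move_l([*lev(phi),37],[180,0,phi-90],speed=60); o=get_obs(); print(phi,np.round(o["tcp_pos"],1),np.round(o["wrist_force"],1))
wait(.2); st("end"); grip(40,20); st("rel"); o=get_obs(); move_l([*lev(31.6),150],speed=120)
goto([480,-520,230],[180,0,-20])
im=get_image("top"); s=get_image("scene"); np.save("top.npy",im); np.save("scene.npy",s)
b=(340,540,-130,40); save("v7",grid(ortho("top",im,*b,44,3.5),*b,s=3.5))
o=ortho("top",im,*b,58,3); hsv=cv2.cvtColor(o,cv2.COLOR_RGB2HSV)
m=((hsv[...,0]>20)&(hsv[...,0]<35)&(hsv[...,1]>150)).astype(np.uint8)
cs=max(cv2.findContours(m,0,1)[0],key=cv2.contourArea); e=cv2.minAreaRect(cs);print("lever",b[1]-e[0][1]/3,b[3]-e[0][0]/3,np.array(e[1])/3,e[2])
E
```

```text
down t66.7 tcp [431.5  12.9  37.7] rpy [ 1.8e+02 -1.0e-01  1.6e+00] F [ 0.   0.5 -0.5] w39.6
grip t67.0 tcp [431.   12.9  37.8] rpy [180.   -0.    1.6] F [-2.   0.4  5. ] w15.6
90 [433.   12.9  37.8] [-2.5  0.6  6.4]
86 [437.5  12.7  37.7] [-3.2 -1.5  8.3]
80 [444.4  11.8  37.7] [-3.6 -0.8  9.2]
72 [453.5   9.4  37.7] [-2.5 -1.3  9.1]
64 [462.1   5.9  37.7] [-2.4 -1.6  8.7]
56 [470.3   1.1  37.7] [-3.1 -2.   9. ]
48 [477.7  -4.7  37.7] [-2.1 -2.   8.3]
40 [484.2 -11.4  37.7] [-2.7 -2.2  8.2]
34 [488.5 -17.   37.7] [-3.1 -2.   7.8]
31.6 [490.  -19.4  37.7] [-1.7 -1.9  6.8]
end t70.1 tcp [490.  -19.4  37.8] rpy [-1.8e+02 -1.0e-01 -5.8e+01] F [-1.7 -2.2  7.5] w15.3
rel t70.4 tcp [489.  -18.6  36.4] rpy [180.    0.  -58.3] F [ 1.   0.2 -0.3] w40.1
lever 486.34421793619794 -21.12054443359375 [48.28799438 17.91919327] 58.276397705078125
```

View pics/v7.png

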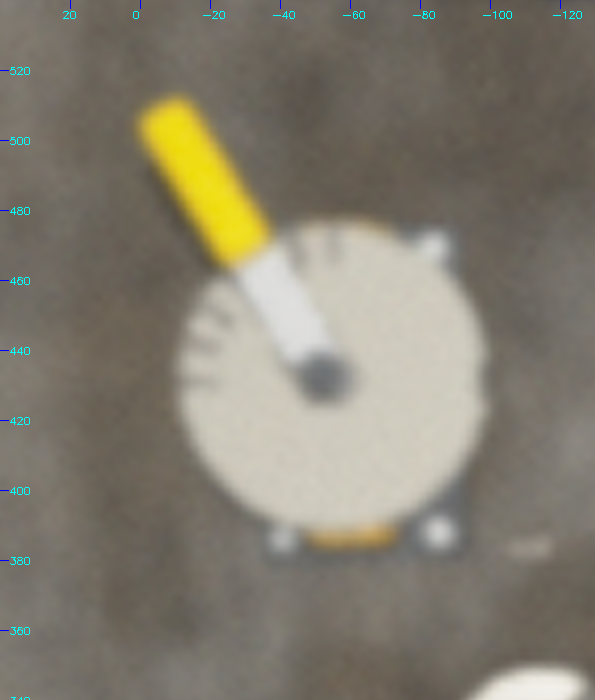

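```bash
python3 - <<'E'
from h import *
t=cv2.imread("pics/top3.png")[::3,::3,::-1]; im=np.zeros((400,640,3),np.uint8); im[110:270,200:420]=t
b=(340,540,-130,40)
o=ortho("top",im,*b,58,3); hsv=cv2.cvtColor(o,cv2.COLOR_RGB2HSV)
m=((hsv[...,0]>20)&(hsv[...,0]<35)&(hsv[...,1]>150)).astype(np.uint8)
cs=max(cv2.findContours(m,0,1)[0],key=cv2.contourArea); e=cv2.minAreaRect(cs);c=np.array([b[1]-e[0][1]/3,b[3]-e[0][0]/3]);print(c,e[2],np.degrees(np.arctan2(*(c-ax)[::-1])))
o=ortho("top",im,*b,44,6); hsv=cv2.cvtColor(o,cv2.COLOR_RGB2HSV)
m=(((hsv[...,0]<8)|(hsv[...,0]>172))&(hsv[...,1]>90)&(hsv[...,2]>120)).astype(np.uint8)
cs=max(cv2.findContours(m,0,1)[0],key=cv2.contourArea); e=cv2.minAreaRect(cs);c=np.array([b[1]-e[0][1]/6,b[3]-e[0][0]/6]);print("red",c,np.array(e[1])/6,e[2],np.degrees(np.arctan2(*(c-ax)[::-1])))
E
```

```text
[430.09466553   8.33846283] 88.87670135498047 92.20966598713946
red [461.42610168 -37.15771484] [17.60681788  5.2359937 ] 60.524105072021484 30.21019609364328
```

The lever is about 60° open: the chord between its closed and present sleeve centres gives 60.5°, and the red mark is under the arm of the lever. One final overview before handing in.

```bash
python3 - <<'E'
from h import *
goto([330,-560,240],[180,0,-20]); st()
save("f_top",cv2.resize(get_image("top")[40:310,195:500],None,fx=2.2,fy=2.2)); save("f_sc",cv2.resize(get_image("scene")[110:260,215:445],None,fx=3.4,fy=3.4))
E
```

```text
t74.1 tcp [ 330.6 -559.7  240.3] rpy [-1.8e+02 -1.0e-01 -2.0e+01] F [-0.4  0.3 -0.4] w40.1
```

View pics/f_top.png

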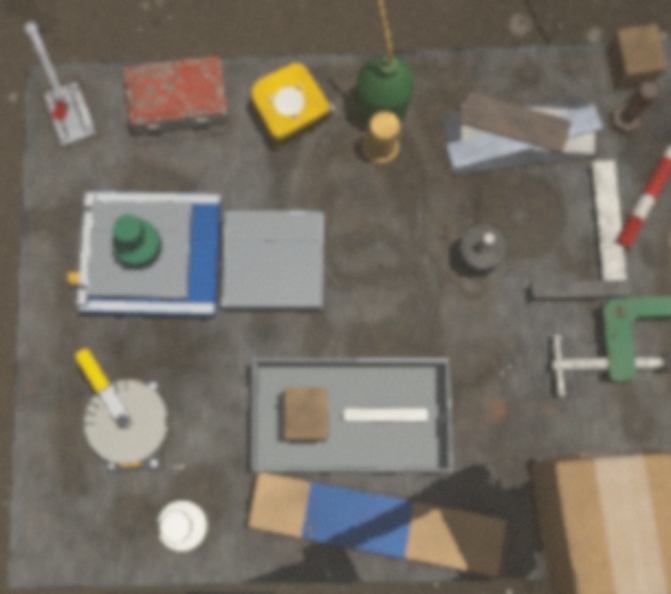

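View pics/f_sc.png

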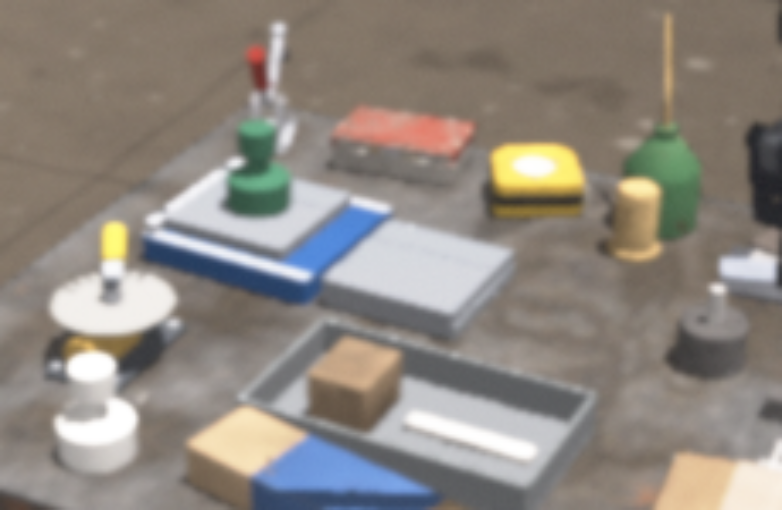

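Everything is in place: block and soapstone in the tray, plate against the stop, weight on its middle, lever on the mark, hole saw and white look-alike where they stood.

```bash
python3 - <<'E'
from station import *
wait(0.3); sign_off()
E
```

```text
the job is handed in; nothing more can be done
```

The purge bed is ready for welding and the job is handed in, at about 74 s on the robot's clock; the interface reports no verdict.

- **Valve shut:** I turned the lever until it met its stop, with the force rising to about 11 N, before touching anything else.
- **Leftovers:** The hardwood block and the soapstone are in the grey tray. The soapstone was knocked about 28 mm along the bed while I moved the block, so I measured it again before picking it up. The steel off-cut was not there.
- **Plate:** I slid the top plate across with two-finger pushing until it met the stop at about 10 N. In both cameras it lies square and flush, about 1 mm or less from centred over the slot. I saw no shift in the two plates below, but the middle one was hidden before the slide, so I have no measured comparison for it.
- **Weight:** The green weight stands on the middle of the plate.
- **Valve opened last:** The lever is at about 60 degrees. The sleeve positions gave 60.5, the angle estimates ranged from 59.4 to 60.8, and the lever now covers the red mark. The red mark's own measured direction disagreed by up to about 2 degrees, which is within the calibration error.
- **Left alone:** The hole saw and the white look-alike look unmoved in the last pictures, and the robot was touching nothing at hand-in.

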